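# Lock the mixing pot's bayonet lid and jog the mixer

## Robot

A 6-joint arm with a two-finger parallel gripper is mounted at the origin on the work surface. World frame = base frame: x ahead of the robot, y to its left, z up, the work surface at z = 0. Lengths are in m, angles in rad, forces in N, time in s.
With the tool pointing down it reaches from about 0.425 to 0.95 m from the base axis. Payload 3.5 kg.
Tool frame: the origin (TCP) lies midway between the tips of the shut fingers; the grasp point (between the pads) lies 19 mm behind it; z points along the fingers, y is the line along which they close (so a half turn about z gives the same grasp; the last joint's range is limited). The gripper opens to 85 mm and grips with 20 to 120 N. Pads are 22 mm wide; open, the fingers measure 114 mm over their backs; the gripper's body (76 mm by 85 mm) begins 54 mm behind the grasp point. The pads swing forward as they close: fully open they stand 13 mm farther back than shut.
Start: joints at [0.977, 0.286, 1.577, -0, 1.279, -0.15], TCP at [0.29, 0.61, 0.231] pointing down, gripper open.
Joint ranges: [-2.77, 2.77], [-0.9, 2.22], [0.21, 2.48], [-1.53, 4.67], [0.24, 2.81], [-2.84, 2.84]. Speed limits (rad/s): [2.79, 2.79, 3.14, 3.14, 3.14, 3.14].

## Interface

Orientations are given as a unit quaternion [x, y, z, w].
In Python, from plant import ctrl gives the robot as it stands. The module is installed in compiled form; this text tells all that it offers.
- The arm moves only by the shell command python3 -m inch 'ROWS' [FORCE]. ROWS is JSON, a list of rows, each a list of 5 numbers: the closure, from 0 (fully open) to 1 (shut), then the shift along the tool's x, y, z in m, then the turn about the tool's z in degrees. A call has 1 to 5 rows; each row is the pose to reach, as a shift and turn from the pose commanded when the call began, along the tool's axes at that moment; what a row does not reach only later rows make up. A row lasts 1/12 s, in which the tool goes at most 41.7 mm and 7.16 degrees, less where a joint would pass 70% of its speed; a pose out of reach is approached as far as the arm can. A call with a gripper value outside its range is refused whole. The fingers move at their own pace and stop on an object; FORCE is the grip in N (left out, the last holds). Time passes only in rows, so rows that repeat a pose let the fingers close. It gives the time, the measured TCP pose, the force, the opening and the grip force at its end, in the units of the state.
- ctrl.get_state(): the state, without advancing time (a new reading comes with each control period).
- ctrl.read_camera(name): name is "scene" or "top"; returns a dict with "pixels" (480x640x3 uint8, red, green, blue), "depth" (480x640 float32, m along the optical axis (not along the pixel's ray), 0 where there is no reading), "fx", "fy", "cx", "cy" (pixels), "D" ([k1, k2, p1, p2, k3] as OpenCV has them; the pictures are not rectified), "xyz" and "rotation" of the camera in the world. Camera axes: x right, y down, z forward; pixel columns grow to the right and rows downward; lengths in m; the calibration is good to about 2 mm. A picture is of the moment at which its call begins.
- ctrl.sign_off(): hands the job in; it is judged then, once.
Trained networks look in a picture, given as the dict that the camera call returned (one of the last four; its "shot" number tells which), for a name from the list of things; names that differ only in an ending like _2 or _b are one class to them, and where a whole thing is asked for, a point or a joint stands for the part that bears it (a point fixed in the world has none). Each returns a list of dicts, best first, with "score" (0 to 1); they miss things now and then, are a little off and sometimes report something else, mostly with a low value. They report only what shows in the picture. A call takes as long as a camera call. They do not tell look-alikes from the thing itself.
- ctrl.spot_in(query, picture): "at" ([column, row] in pixels, amid what is visible of it).
- ctrl.tip_of(query, picture): "at" ([column, row] in pixels: a listed point, or the origin of a listed thing).
The state is a dict: "time": time; "qpos": joint angles; "dq": joint speeds; "joint_efforts": joint torques, N m; "eef_pos": TCP position; "tcp_rot": TCP orientation; "contact_force": force on the tool from outside, world axes, zero at the start; "wrist_torque": the same for the moment, N m; "opening": opening from 0.0 (shut) to 1.0 (fully open); "finger_force": force on a finger pad.
Only numpy, scipy, OpenCV 4.12 (cv2) and the standard library are available. Lean on these libraries where they do the work, as an engineer would, in place of code of your own. Each camera call takes 0.05 s, during which the arm holds its last target. There are 200 camera calls.

## Task

The lid lies loose on the paint mixer's pot with its lugs out of line with the slots: turn it until the lugs drop into the slots, press it fully home, then twist it clockwise (seen from above) to the stop. Only when it is locked, tilt the spring-centred jog lever on the control box right over towards the side with the domed lamp, hold it there for about a second and let it spring back. Leave the glass jar standing where it is.

Things in the scene. Friction and masses are not known exactly. Their poses are not given: they have to be found in the camera images.
- pot: Steel mixing pot bolted to the bench: outer diameter 128, base 156 across, rim 130 high. Origin: centre of its underside, z up. Its mouth (92 diameter) is ringed by a pale flange 7 thick, flush with the rim, cut by three slots 21 wide, open to the mouth and reaching 60 from the axis, at 0, 120 and 240 degrees from the pot's x axis.
- rim (a point): Centre of the pot's mouth at the height of the rim's top, 130 above the bench; axes as the pot's. Under the flange each lug can travel 45 degrees clockwise (seen from above) from its slot to a hard stop; another stop blocks it anticlockwise.
- seal (a joint): Rubber seal disc inside the mouth, 23 below the rim at 0; metres slid down. It slides with a steady drag of 15 N and does not spring back. With the lid fully home it reads about 0.011.
- lid: Grey metal lid, 0.5 to 0.9 kg. Origin: centre of its plate's underside, z up. Plate 100 diameter, 6 thick; below it a round plug 88 diameter, 34 deep centres it in the mouth with 2 play all round. Three lugs, at 0, 120, 240 degrees from its x axis. It starts with the lugs resting on the flange, its origin 16 above the rim. A push of 3 to 8 N on the side of a spoke turns it.
- lug (a point): Centre of the lug on the lid's x axis, 52 from the axis, 13 below the plate's underside. Lugs are 16 wide, 6 thick, reach out to 57. In line with the slots (2.5 play each way) the lid falls by itself onto the seal, its origin 11 above the rim, and the lugs are caught sideways. Pressed to 0 it stays down and can turn to the stop, with 3 of vertical play.
- hub (a point): Centre of the flat top of the lid's black hub (40 diameter), 26 above the plate's underside: a place to press, straight down, with 6 to 12 N.
- spoke (a point): Outer end of one of the lid's three straight black spokes, 95 from the axis, 14 above the plate's underside, 60 degrees anticlockwise of the lid's x axis; the others are at 180 and 300 degrees. Each is 12 wide and 16 high (6 to 22 above the plate's underside) and runs out from the hub.
- home0 (a point): Point on the pot at rim height, 52 from the axis, -45 degrees from the pot's x axis (anticlockwise positive seen from above): with the lid locked at the stop, each lug's centre lies below one of the three such points.
- home1 (a point): Point on the pot at rim height, 52 from the axis, 75 degrees from the pot's x axis (anticlockwise positive seen from above): with the lid locked at the stop, each lug's centre lies below one of the three such points.
- home2 (a point): Point on the pot at rim height, 52 from the axis, 195 degrees from the pot's x axis (anticlockwise positive seen from above): with the lid locked at the stop, each lug's centre lies below one of the three such points.
- jogbox: Control box fixed to the bench, grey, 120 (x) by 170 (y) by 70 high. Origin: centre of its underside, z up. The jog lever stands at the middle of its top; the glass domed lamp (34 wide, 18 high) is on the top at the +y end, 58 from the lever; two small screws are at the other end.
- jog_ball (a point): Centre of the lever's black ball, 30 diameter; it stands 85 above the box's top (155 above the bench) when centred, on a steel rod of 12 diameter.
- jog (a joint): Tilt of the jog lever in rad about a pivot at the box's top: 0 upright, positive towards the lamp (box +y), stops at +0.5 and -0.5. A spring recentres it; at the ball it takes about 3.5 N to hold at the stop.
- jar: Closed glass jar of 66 diameter, 100 high, standing loose between pot and box. Origin: centre of its underside.
Mind the look-alikes: they are no part of the job. What is shaped like the jogbox but green or purple is not meant.

How it is judged:
On the way, in this order (a step that is already met when the one before it is completed fails the run):
1. the lugs are through the slots and the lid pressed fully down (plate within 2 mm of the rim) (z of lid in the frame of rim below 0.002 m and horizontal distance between lid and rim below 0.006 m), for 0.1 s.
2. the lid is turned clockwise to the stop (lugs within 7 mm of their home points) (z of lid in the frame of rim below 0.004 m and horizontal distance between lid and rim below 0.006 m and (horizontal distance between lug and home0 below 0.007 m or horizontal distance between lug and home1 below 0.007 m or horizontal distance between lug and home2 below 0.007 m)), for 0.2 s.
3. the jog lever is held over towards the lamp (beyond 0.33 rad) for 0.6 s (value of joint jog above 0.33 rad), for 0.6 s.
At the end, for the whole second after the job is handed in: The lid is locked: plate within 4 mm of the rim, lid centred within 6 mm of the mouth, lugs within 7 mm of their home points, at rest; the jog lever is back within 0.08 rad of upright; the jar stands within 30 mm of where it was (all of step 2 and linear speed of lid below 0.02 m/s and value of joint jog between -0.08 and 0.08 rad and angle between jar's own z axis and vertical below 0.15 rad and distance of jar from where it was at the start of the episode below 0.03 m); the robot touches nothing.
It fails at once if the jog lever is tilted to the lamp (beyond 0.25 rad) while the lid is not locked (value of joint jog above 0.25 rad and not (z of lid in the frame of rim below 0.004 m and horizontal distance between lid and rim below 0.006 m and (horizontal distance between lug and home0 below 0.007 m or horizontal distance between lug and home1 below 0.007 m or horizontal distance between lug and home2 below 0.007 m))).
It fails at once if the jar is knocked over or moved by more than 30 mm (angle between jar's own z axis and vertical above 0.5 rad or distance of jar from where it was at the start of the episode above 0.03 m).
It also fails if it takes over 64 s, if anything falls off the work surface, if the arm or the gripper's body presses on something with over 40 N, if the wrist force passes 120 N, or if a joint passes its speed limit or range.

## Working session

There is one attempt and no reset: what is moved stays moved. The work goes in short steps, Python scripts to look and compute and a shell command to move; the robot and the scene stay as the last step left them, time stands still between calls to the robot, and variables do not carry over. Pictures are saved under pics/ and viewed, at most 10 in all, crops included, and the job is handed in when it is done.

```bash
mkdir -p pics; cat > h.py <<'E'
import numpy as np, cv2
from plant import ctrl
from scipy.spatial.transform import Rotation as R
def rot(p):
    r=np.array(p["rotation"],float)
    return r if r.shape==(3,3) else R.from_quat(r).as_matrix()
def ray(p,uv):
    K=np.array([[p["fx"],0,p["cx"]],[0,p["fy"],p["cy"]],[0,0,1]])
    n=cv2.undistortPoints(np.array([[uv]],float),K,np.array(p["D"],float))[0,0]
    return np.array(p["xyz"]),rot(p)@np.array([n[0],n[1],1.])
def atz(p,uv,z):
    o,d=ray(p,uv); return o+d*(z-o[2])/d[2]
def proj(p,X):
    K=np.array([[p["fx"],0,p["cx"]],[0,p["fy"],p["cy"]],[0,0,1]])
    Rm=rot(p); t=-Rm.T@np.array(p["xyz"])
    return cv2.projectPoints(np.array(X,float).reshape(-1,1,3),cv2.Rodrigues(Rm.T)[0],t,K,np.array(p["D"],float))[0][:,0]
def cloud(p):
    v,u=np.mgrid[0:480,0:640]
    K=np.array([[p["fx"],0,p["cx"]],[0,p["fy"],p["cy"]],[0,0,1]])
    n=cv2.undistortPoints(np.stack([u,v],-1).reshape(-1,1,2).astype(float),K,np.array(p["D"],float))[:,0]
    d=p["depth"].reshape(-1,1)
    X=np.c_[n,np.ones(len(n))]*d
    return (X@rot(p).T+np.array(p["xyz"])).reshape(480,640,3)
def save(p,name,box=None,s=1):
    im=p["pixels"][:,:,::-1]
    if box: im=im[box[1]:box[3],box[0]:box[2]]
    cv2.imwrite("pics/"+name,cv2.resize(im,None,fx=s,fy=s,interpolation=cv2.INTER_CUBIC))
E
python3 - <<'E'
from h import *
np.set_printoptions(precision=4,suppress=True)
P={}
for n in ("scene","top"):
    p=ctrl.read_camera(n); save(p,n+"0.png"); print(n,p["xyz"])
    for q,z in (("lid",.146),("hub",.172),("spoke",.16),("lug",.133),("pot",0),("jogbox",0),("jog_ball",.155),("jar",0)):
        for r in ctrl.tip_of(q,p)[:4]: print(q,np.round(r["at"],1),round(r["score"],2),atz(p,r["at"],z))
print(ctrl.get_state())
E
```

```text
scene [1.0262 0.2154 0.9635]
lid [227.  240.1] 0.67 [ 0.563  -0.1472  0.146 ]
lid [250.4 248.6] 0.57 [ 0.5659 -0.0964  0.146 ]
hub [226.5 230.6] 0.78 [ 0.5582 -0.1461  0.172 ]
spoke [265.5 206.1] 0.77 [ 0.4708 -0.1041  0.16  ]
spoke [229.9 237.6] 0.7 [ 0.5638 -0.1383  0.16  ]
lug [251.6 251.3] 0.63 [ 0.5635 -0.0966  0.133 ]
pot [238.3 275.1] 0.65 [ 0.556  -0.1487  0.    ]
jogbox [435.4 240.3] 0.75 [0.3221 0.2367 0.    ]
jogbox [381.1 312.6] 0.72 [0.5391 0.17   0.    ]
jogbox [276.5 191.5] 0.7 [ 0.3097 -0.1601  0.    ]
jog_ball [387.7 275.3] 0.88 [0.5407 0.1679 0.155 ]
jog_ball [449.  197.9] 0.64 [0.3238 0.2365 0.155 ]
jog_ball [271.5 144.7] 0.61 [ 0.3059 -0.1607  0.155 ]
jog_ball [204.7 259.7] 0.15 [ 0.6222 -0.1635  0.155 ]
jar [284.4 351.9] 0.61 [ 0.6868  0.0123 -0.    ]
top [0.4461 0.0048 1.013 ]
lid [424.3 190.9] 0.67 [ 0.5592 -0.1576  0.146 ]
hub [425.9 187.9] 0.71 [ 0.5611 -0.1554  0.172 ]
spoke [387.7 233.4] 0.86 [ 0.481 -0.092  0.16 ]
spoke [425.1 164. ] 0.54 [ 0.6051 -0.1558  0.16  ]
lug [393.5 190.5] 0.97 [ 0.5602 -0.1041  0.133 ]
pot [408.6 198.7] 0.85 [ 0.561  -0.1524  0. 
[... 197 characters left out ...]
 0.155 ]
jog_ball [196.5 319.5] 0.73 [0.3195 0.242  0.155 ]
jog_ball [425.1 332.6] 0.69 [ 0.3089 -0.1623  0.155 ]
jar [331.1 139.1] 0.64 [0.6831 0.0123 0.    ]
jar [424.4 189.1] 0.2 [ 0.582  -0.1851  0.    ]
{'time': 0.9, 'qpos': array([ 0.977 ,  0.2863,  1.5767, -0.    ,  1.2786, -0.15  ]), 'dq': array([-0.0004,  0.0001, -0.0006, -0.0003, -0.0003,  0.0003]), 'joint_efforts': array([  0.0004, -40.5965, -29.2943,  -0.0001,   0.0004,  -0.    ]), 'eef_pos': array([0.2898, 0.6096, 0.2314]), 'tcp_rot': array([0.2201, 0.9755, 0.    , 0.    ]), 'contact_force': array([-0.1335,  0.0594, -0.0345]), 'wrist_torque': array([-0.0103,  0.0453,  0.0471]), 'finger_force': 0.0, 'opening': 0.9976927455507044}
```

View pics/top0.png

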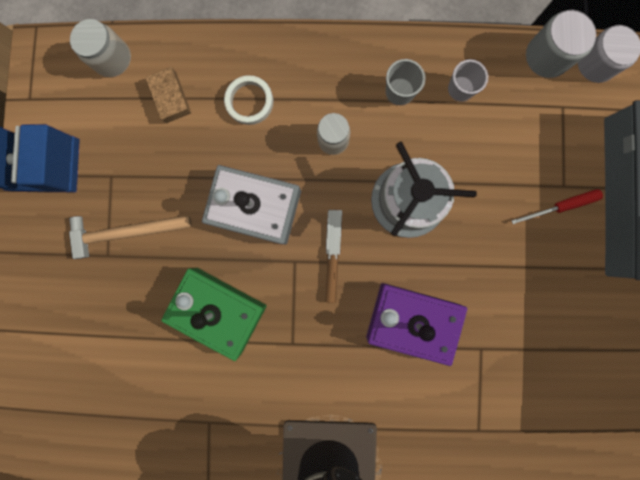

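View pics/scene0.png

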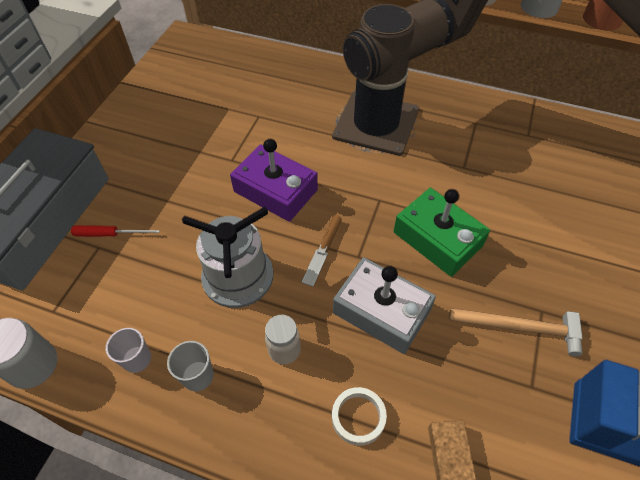

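The top view shows the pot and lid at (415,195), the jar at (334,133) and three lever boxes: grey (252,203), green (214,313) and purple (417,323). The grey one fits "jogbox, grey"; its lamp is at (222,197), towards world +y. I'll confirm that, and look for the slots, in one enlarged crop.

```bash
python3 - <<'E'
from h import *
np.set_printoptions(precision=4,suppress=True)
p=ctrl.read_camera("top"); im=p["pixels"][:,:,::-1]
a=cv2.resize(im[130:245,360:485],None,fx=4.4,fy=4.4,interpolation=cv2.INTER_CUBIC)
b=cv2.resize(im[160:250,195:305],None,fx=2.2,fy=2.2,interpolation=cv2.INTER_CUBIC)
c=np.zeros((a.shape[0],a.shape[1]+b.shape[1],3),np.uint8);c[:,:a.shape[1]]=a;c[:b.shape[0],a.shape[1]:]=b
cv2.imwrite("pics/crop.png",c);print(c.shape)
for uv in ((402,147),(473,193),(395,232)): print("spoke",atz(p,uv,.160))
print("hub",atz(p,(423,189),.172))
X=cloud(p)
g=p["pixels"].astype(int)
# dark spokes/hub by depth+colour
m=(abs(X[...,0]-.56)<.12)&(abs(X[...,1]+.153)<.12)&(X[...,2]>.150)&(X[...,2]<.19)&(g.max(2)<60)
Q=X[m];print("dark",m.sum(),Q[:,2].min(),Q[:,2].max())
from scipy.optimize import minimize
def f(v):
    d=Q[:,:2]-v[:2]; th=np.arctan2(d[:,1],d[:,0])-v[2]; r=np.hypot(*d.T)
    th=(th+np.pi/3)%(2*np.pi/3)-np.pi/3
    k=np.where(r<.022,0,np.minimum(abs(r*np.sin(th)),.02)); return (k**2).sum()
best=min((minimize(f,[.56,-.153,t],method="Nelder-Mead") for t in np.radians(range(0,120,20))),key=lambda s:s.fun)
print("lid fit",best.x[:2],np.degrees(best.x[2])%120,np.sqrt(best.fun/m.sum()))
s=ctrl.spot_in("jar",p); print("jar",s[:2])
for q in ("jogbox","jog"): print(q,[ (r["at"],r["score"]) for r in ctrl.spot_in(q,p)[:4]])
# grey box top at z .07
m=(abs(X[...,0]-.54)<.13)&(abs(X[...,1]-.167)<.13)&(abs(X[...,2]-.07)<.008)
(c0,sz,an)=cv2.minAreaRect((X[m][:,:2]*1000).astype(np.float32));print("box",c0,sz,an)
print("lamp",atz(p,(222,197),.08))
m=(abs(X[...,0]-.68)<.06)&(abs(X[...,1]-.012)<.06)&(X[...,2]>.09)&(X[...,2]<.115)
print("jar",cv2.minEnclosingCircle((X[m][:,:2]*1000).astype(np.float32)))
E
```

```text
(506, 792, 3)
spoke [ 0.6344 -0.1145  0.16  ]
spoke [ 0.556  -0.2412  0.16  ]
spoke [ 0.4838 -0.1048  0.16  ]
hub [ 0.5591 -0.1504  0.172 ]
dark 1180 0.150947046035937 0.17589388642833115
lid fit [ 0.5574 -0.1493] 27.563431198749633 0.002408806510815427
jar [{'at': [332.4, 132.3], 'score': 0.6}]
jogbox [([415.5, 325.1], 0.95), ([211.3, 312.8], 0.9), ([252.1, 203.8], 0.57)]
jog [([199.3, 318.8], 0.8), ([427.3, 336.2], 0.6), ([242.1, 200.8], 0.54)]
box (583.0034790039062, 152.1062774658203) (179.40536499023438, 222.14016723632812) 75.53359985351562
lamp [0.5468 0.2205 0.08  ]
jar ((681.7531127929688, 7.733504295349121), 29.338829040527344)
```

View pics/crop.png

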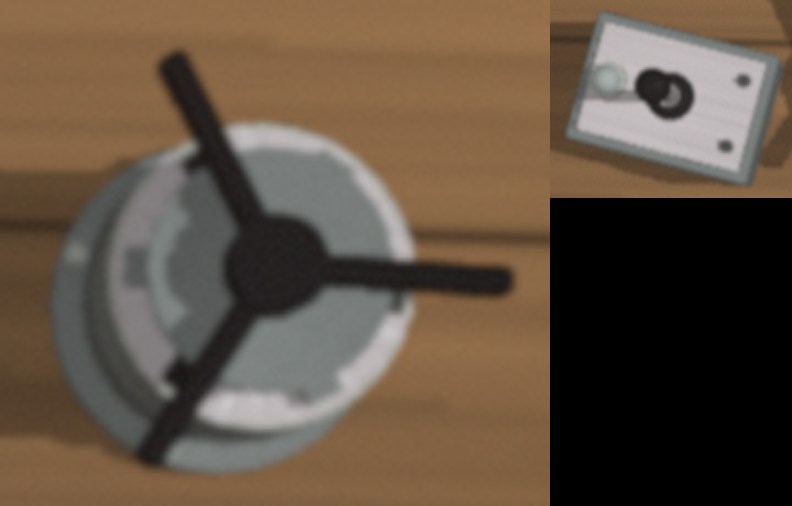

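The crop confirms the grey box: lamp at the left end, screws at the right. The dark slots show at crop (195,162), (178,373) and (398,298), and a lug rests on the flange at (137,265). Next I'll measure the slot angles by polar unwrapping.

```bash
python3 - <<'E'
from h import *
np.set_printoptions(precision=4,suppress=True)
p=ctrl.read_camera("top"); g=p["pixels"].astype(float).mean(2); X=cloud(p)
# rim flange: bright pixels at z~.13
m=(abs(X[...,0]-.56)<.09)&(abs(X[...,1]+.153)<.09)&(abs(X[...,2]-.130)<.006)&(g>130)
print("flange",m.sum(),cv2.minEnclosingCircle((X[m][:,:2]*1000).astype(np.float32)))
pl=(abs(X[...,0]-.56)<.07)&(abs(X[...,1]+.153)<.07)&(abs(X[...,2]-.152)<.004)&(g>60)
print("plate",pl.sum(),cv2.minEnclosingCircle((X[pl][:,:2]*1000).astype(np.float32)), np.median(X[pl][:,2]))
# slot brightness
c=np.array([.560,-.1515])
th=np.radians(np.arange(0,360,2)); 
out=[]
for r in (.055,.0575,.060):
    uv=proj(p,np.c_[c[0]+r*np.cos(th),c[1]+r*np.sin(th),np.full(len(th),.13)]).astype(np.float32)
    out.append(cv2.remap(g.astype(np.float32),uv[:,0].reshape(1,-1),uv[:,1].reshape(1,-1),1)[0])
for i in range(0,180,15): print(i*2,[int(v) for v in out[0][i:i+15]],[int(v) for v in out[1][i:i+15]],)
for uv in ((404.3,166.8),(400.5,214.8),(450.5,197.7)):
    q=atz(p,uv,.13)[:2]-c; print(np.degrees(np.arctan2(q[1],q[0])),np.hypot(*q))
q=atz(p,(391,190.2),.136)[:2]-c; print("lug",np.degrees(np.arctan2(q[1],q[0])),np.hypot(*q))
# box axes
hsv=cv2.cvtColor(p["pixels"],cv2.COLOR_RGB2HSV)
m=(X[...,2]>.062)&(X[...,2]<.078)&(abs(X[...,0]-.54)<.1)&(abs(X[...,1]-.167)<.11)&(hsv[...,1]<50)
print("box",m.sum(),cv2.minAreaRect((X[m][:,:2]*1000).astype(np.float32)))
E
```

```text
flange 617 ((558.342041015625, -151.60504150390625), 64.04029083251953)
plate 1628 ((564.1521606445312, -146.5841064453125), 57.11380386352539) 0.15200041752419802
0 [178, 180, 183, 185, 186, 182, 166, 126, 75, 40, 32, 31, 29, 28, 32] [181, 183, 185, 188, 190, 186, 175, 144, 88, 41, 32, 32, 30, 34, 55]
30 [40, 45, 48, 58, 85, 109, 122, 126, 126, 126, 125, 126, 127, 126, 126] [83, 97, 100, 105, 113, 120, 126, 127, 127, 126, 125, 125, 126, 127, 126]
60 [128, 127, 126, 126, 127, 128, 127, 128, 127, 120, 107, 95, 89, 89, 90] [127, 127, 125, 125, 127, 126, 127, 128, 126, 123, 116, 108, 103, 104, 106]
90 [89, 89, 89, 94, 107, 123, 127, 128, 126, 126, 128, 128, 128, 128, 128] [105, 103, 102, 107, 117, 124, 128, 127, 126, 127, 127, 128, 128, 128, 128]
120 [126, 127, 128, 128, 127, 127, 125, 113, 82, 47, 30, 26, 26, 25, 29] [127, 127, 129, 129, 128, 127, 126, 117, 91, 54, 34, 30, 28, 29, 29]
150 [31, 33, 43, 75, 115, 148, 172, 187, 194, 190, 186, 186, 187, 189, 192] [33, 34, 51, 94, 144, 172, 185, 194, 196, 191, 186, 186, 188, 188, 188]
180 [190, 186, 185, 186, 186, 177, 158, 140, 130, 120, 1
[... 418 characters left out ...]
5, 122, 148, 160, 165, 163, 159, 153, 154, 157, 157, 157] [31, 30, 41, 92, 150, 176, 184, 186, 184, 179, 179, 179, 180, 180, 181]
300 [157, 156, 158, 162, 162, 163, 164, 161, 157, 148, 134, 130, 130, 130, 131] [179, 177, 178, 181, 182, 183, 184, 181, 177, 169, 159, 155, 158, 161, 159]
330 [130, 129, 130, 145, 159, 166, 170, 174, 174, 175, 179, 179, 180, 182, 179] [158, 155, 156, 168, 178, 182, 185, 183, 182, 183, 184, 183, 184, 185, 183]
32.191509473669626 0.0526622518880558
142.34950359709674 0.05484982996477009
-99.8032540924891 0.05800342265310931
lug 89.76252198481968 0.05229894912484395
box 4694 ((535.9296875, 168.175537109375), (170.3462371826172, 119.40451049804688), 76.6588363647461)
```

```bash
python3 -m inch '[[0,-0.142,-0.143,0,0],[0,-0.142,-0.143,0,0],[0,-0.142,-0.143,0,0],[0,-0.142,-0.143,0,0],[0,-0.142,-0.143,0,0]]' 30
python3 -m inch '[[0,-0.142,-0.143,0,0],[0,-0.142,-0.143,0,0],[0,-0.142,-0.143,0,0],[0,-0.142,-0.143,0,0],[0,-0.142,-0.143,0,0]]'
python3 -m inch '[[0,-0.142,-0.143,0,0],[0,-0.142,-0.143,0,0],[0,-0.142,-0.143,0,0],[0,-0.142,-0.143,0,0],[0,-0.142,-0.143,0,0]]'
python3 -m inch '[[0,-0.143,-0.143,0,0],[0,-0.143,-0.143,0,0],[0,-0.143,-0.143,0,0],[0,-0.143,-0.143,0,7],[0,-0.143,-0.143,0,7]]'
```

```text
time: 1.57
eef_pos: [0.357, 0.4173, 0.2313]
tcp_rot: [0.22, 0.975, -0.0, 0.0]
contact_force: [0.7, -0.9, 1.0]
opening: 0.996
finger_force: 0.0
time: 1.98
eef_pos: [0.4239, 0.2271, 0.2317]
tcp_rot: [0.22, 0.975, 0.0, 0.001]
contact_force: [-0.3, 0.1, 0.3]
opening: 1.001
finger_force: 0.0
time: 2.4
eef_pos: [0.4909, 0.0366, 0.2318]
tcp_rot: [0.221, 0.975, -0.0, 0.001]
contact_force: [0.3, 0.1, 1.0]
opening: 1.005
finger_force: 0.0
time: 2.82
eef_pos: [0.5586, -0.1541, 0.2316]
tcp_rot: [0.282, 0.96, -0.0, 0.0]
contact_force: [0.5, 0.9, -0.4]
opening: 1.0
finger_force: 0.0
```

```bash
python3 -m inch '[[0,0.001,0.002,0.03,0],[0,0.001,0.002,0.06,0],[0,0.001,0.002,0.075,0],[0,0.001,0.002,0.0865,0],[0,0.001,0.002,0.0865,0]]'
python3 -m inch '[[0,0,0,0,3],[0,0,0,0,6],[0,0,0,0,9],[0,0,0,0,12],[0,0,0,0,15]]'
python3 -m inch '[[0,0,0,0,4],[0,0,0,0,8],[0,0,0,0,12],[0,0,0,0,16],[0,0,0,0,20]]'
```

```text
time: 3.23
eef_pos: [0.5566, -0.1484, 0.1418]
tcp_rot: [0.279, 0.96, 0.0, -0.003]
contact_force: [-0.3, 0.4, 0.5]
opening: 1.001
finger_force: 0.0
time: 3.65
eef_pos: [0.5587, -0.148, 0.1467]
tcp_rot: [0.403, 0.915, 0.001, -0.0]
contact_force: [-2.6, 3.6, 2.0]
opening: 0.998
finger_force: 2.3
time: 4.07
eef_pos: [0.5591, -0.1435, 0.1473]
tcp_rot: [0.555, 0.832, 0.005, -0.002]
contact_force: [-1.7, 15.9, 5.0]
opening: 0.999
finger_force: 8.1
```

```bash
cat > fit.py <<'E'
from h import *
from scipy.optimize import minimize
def fit(p,z0=.150,z1=.19):
    X=cloud(p);g=p["pixels"].astype(int)
    m=(np.hypot(X[...,0]-.5585,X[...,1]+.1515)<.1)&(X[...,2]>z0)&(X[...,2]<z1)&(g.max(2)<60)
    Q=X[m]
    def f(v):
        d=Q[:,:2]-v[:2]; th=np.arctan2(d[:,1],d[:,0])-v[2]; r=np.hypot(*d.T)
        th=(th+np.pi/3)%(2*np.pi/3)-np.pi/3
        return (np.where(r<.022,0,np.minimum(abs(r*np.sin(th)),.02))**2).sum()
    b=min((minimize(f,[.5585,-.1515,t],method="Nelder-Mead") for t in np.radians(range(0,120,20))),key=lambda s:s.fun)
    return b.x[:2],np.degrees(b.x[2])%120,np.sqrt(b.fun/len(Q)),np.median(Q[:,2]),len(Q)
E
python3 - <<'E'
from fit import *
a=ctrl.read_camera("top");b=ctrl.read_camera("scene")
print(fit(a));print(fit(b))
A=cv2.resize(a["pixels"][100:270,340:510],(400,400),interpolation=2);B=cv2.resize(b["pixels"][150:300,150:300],(400,400),interpolation=2)
cv2.imwrite("pics/t1.png",np.hstack([A,B])[:,:,::-1]); print(ctrl.get_state()["contact_force"],ctrl.get_state()["wrist_torque"])
E
```

```text
(array([ 0.56206955, -0.14334418]), np.float64(9.553454286759887), np.float64(0.0020271067767876796), np.float64(0.16721768621180216), 38)
(array([ 0.5616608 , -0.14822146]), np.float64(13.281347928963962), np.float64(0.0057123354976899845), np.float64(0.16662573374059164), 819)
[-0.39006223 14.70007873  4.49617635] [ 2.13045436 -0.06049754  0.62518303]
```

View pics/t1.png

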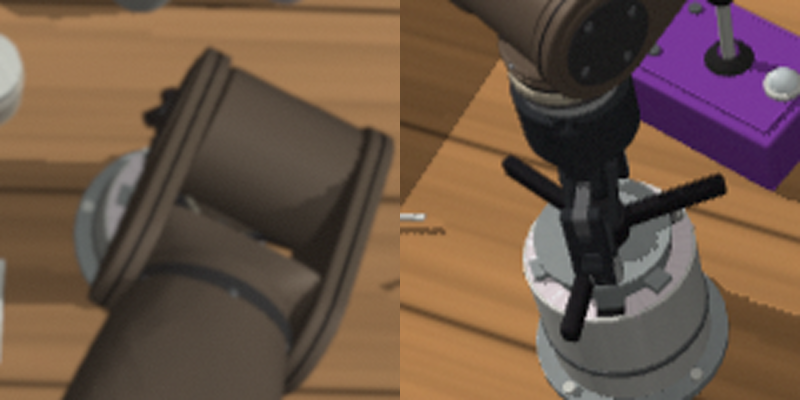

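The picture shows the finger on the near spoke, and the lid is already turning (spoke now about 13°). I'll keep turning.

```bash
python3 -m inch '[[0,0,0,0,4],[0,0,0,0,8],[0,0,0,0,12],[0,0,0,0,16],[0,0,0,0,20]]'
python3 -m inch '[[0,0,0,0,3],[0,0,0,0,6],[0,0,0,0,9],[0,0,0,0,12],[0,0,0,0,15]]'
python3 - <<'E'
from fit import *
b=ctrl.read_camera("scene")
print(fit(b),fit(b,.162)); print(ctrl.get_state()["contact_force"],ctrl.get_state()["eef_pos"])
print([(r["at"],r["score"],atz(b,r["at"],.16)) for r in ctrl.tip_of("spoke",b)])
save(b,"t2.png",(150,150,300,300),4)
E
```

```text
time: 4.58
eef_pos: [0.5614, -0.1438, 0.1485]
tcp_rot: [0.691, 0.723, 0.006, -0.0]
contact_force: [4.4, 16.1, 5.8]
opening: 0.996
finger_force: 8.3
time: 5.0
eef_pos: [0.563, -0.1444, 0.1496]
tcp_rot: [0.779, 0.627, 0.007, 0.001]
contact_force: [6.2, 15.9, 6.5]
opening: 1.0
finger_force: 8.6
(array([ 0.55667201, -0.14332763]), np.float64(98.65124539050052), np.float64(0.007264422257528924), np.float64(0.17027752564083798), 923) (array([ 0.54672689, -0.13030417]), np.float64(91.140806563852), np.float64(0.007819576264136669), np.float64(0.17115157483868837), 781)
[ 4.76780033 12.94103165  5.42674822] [ 0.56293691 -0.14469818  0.14964193]
[([271.0, 239.3], 0.68, array([ 0.54121289, -0.0626805 ,  0.16      ]))]
```

View pics/t2.png

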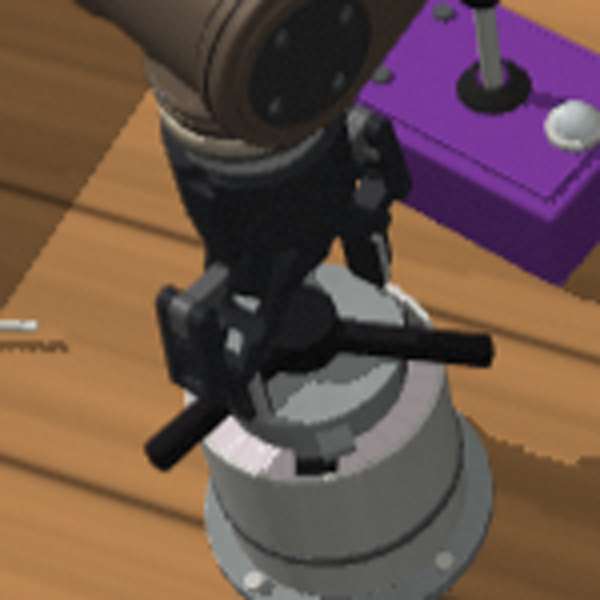

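The crop shows a lug at (335,440), just anticlockwise of the slot at (315,465). The spoke tip gives 101°, so about 14° remain.

```bash
python3 -m inch '[[0,0,0,0,2],[0,0,0,0,4],[0,0,0,0,6],[0,0,0,0,8],[0,0,0,0,10]]'
cat > look.py <<'E'
from h import *
b=ctrl.read_camera("scene"); s=ctrl.get_state()
print("F",np.round(s["contact_force"],1),"tau",np.round(s["wrist_torque"],2),"pos",np.round(s["eef_pos"],4))
for z in (.16,.155,.144):
  for r in ctrl.tip_of("spoke",b):
    q=atz(b,r["at"],z)[:2]-[.5585,-.1515]; print(z,"spoke",np.round(r["at"],1),round(r["score"],2),np.degrees(np.arctan2(q[1],q[0]))%120,np.hypot(*q))
E
python3 look.py
python3 -m inch '[[0,0,0,0,1],[0,0,0,0,2],[0,0,0,0,3],[0,0,0,0,4]]'
python3 look.py
```

```text
time: 5.52
eef_pos: [0.5645, -0.1441, 0.151]
tcp_rot: [0.831, 0.557, 0.009, 0.002]
contact_force: [8.1, 18.8, 10.1]
opening: 0.998
finger_force: 10.8
F [ 6.6 16.7  8.8] tau [ 2.24 -1.4   0.78] pos [ 0.5643 -0.1443  0.1511]
0.16 spoke [271.2 240. ] 0.56 100.05421141347458 0.09120477200142534
0.155 spoke [271.2 240. ] 0.56 102.13057263515294 0.09009163878170076
0.144 spoke [271.2 240. ] 0.56 106.86524206536674 0.08807503255201803
time: 6.05
eef_pos: [0.5644, -0.1451, 0.1513]
tcp_rot: [0.849, 0.528, 0.008, 0.002]
contact_force: [7.0, 14.1, 8.4]
opening: 0.997
finger_force: 8.2
F [ 2.1  3.8 -1.9] tau [ 0.56 -0.36  0.25] pos [ 0.5633 -0.1463  0.1505]
0.16 spoke [269.9 243.3] 0.69 95.12216622681323 0.0907734418888857
0.155 spoke [269.9 243.3] 0.69 97.11140741033788 0.08937814511749165
0.144 spoke [269.9 243.3] 0.69 101.69698800205067 0.08670638434765841
```

```bash
cat >> look.py <<'E'
X=cloud(b); g=b["pixels"].astype(int)
d=np.hypot(X[...,0]-.5585,X[...,1]+.1515); m=(d<.047)&(X[...,2]>.120)&(X[...,2]<.158)&(g.min(2)>70)&(g.max(2)-g.min(2)<30)
h=np.histogram(X[m][:,2],bins=np.arange(.126,.160,.002)); print("platez",m.sum(),h[0],np.median(X[m][:,2]))
E
python3 look.py; python3 -m inch '[[0,0,0,0,-2],[0,0,0,0.003,-2],[0,0,0,0.005,-2]]'; python3 look.py
```

```text
F [4.4 7.1 3.3] tau [ 0.96 -0.81  0.36] pos [ 0.5619 -0.1475  0.1488]
0.16 spoke [267.4 247.1] 0.62 89.07148719350336 0.08932990545422446
0.155 spoke [267.4 247.1] 0.62 90.95081115476707 0.08760307708010202
0.144 spoke [267.4 247.1] 0.62 95.3429794123785 0.08415691238076983
platez 715 [ 17  26   8  18  14   9   2   0   5  41 119 204 182  51   4   0] 0.14880183075174358
time: 6.7
eef_pos: [0.562, -0.1486, 0.1436]
tcp_rot: [0.841, 0.542, 0.004, 0.003]
contact_force: [5.3, 4.9, 5.3]
opening: 1.0
finger_force: 3.9
F [6.  5.6 5.9] tau [ 0.65 -1.    0.34] pos [ 0.5621 -0.1486  0.1433]
0.16 spoke [269.7 250.2] 0.76 86.16175749066694 0.09634168519461793
0.155 spoke [269.7 250.2] 0.76 87.82974139993156 0.09450858332468406
0.144 spoke [269.7 250.2] 0.76 91.72677264198695 0.09077545800508362
platez 691 [ 18  25  14  15  18   2   3   0   6  40 111 204 174  50   1   0] 0.1489964697257311
```

```bash
python3 -m inch '[[0,0,0,0,2],[0,0,0,0,4],[0,0,0,0,6],[0,0,0,0,6]]'; python3 look.py; python3 - <<'E'
from h import *
save(ctrl.read_camera("scene"),"t3.png",(170,190,290,290),5)
E
```

```text
time: 7.23
eef_pos: [0.5644, -0.1461, 0.1442]
tcp_rot: [0.868, 0.497, 0.008, 0.003]
contact_force: [12.4, 12.9, 3.3]
opening: 0.999
finger_force: 8.9
F [11.  13.   4.3] tau [ 1.88 -2.01  0.83] pos [ 0.5644 -0.1462  0.1442]
0.16 spoke [268.6 247.5] 0.69 89.04722401242493 0.09181880733773017
0.155 spoke [268.6 247.5] 0.69 90.87372127144609 0.09010491032570321
0.144 spoke [268.6 247.5] 0.69 95.13361732061931 0.08667642317971655
platez 729 [ 23  29   8  11  21  13  10   3   1  19  78 130 205 138  25   3] 0.15007484740497856
```

View pics/t3.png

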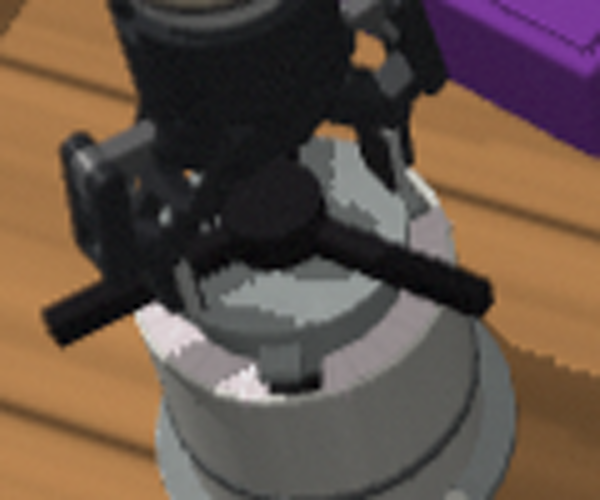

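```bash
python3 - <<'E'
from h import *
np.set_printoptions(precision=1,suppress=True)
p=ctrl.read_camera("scene"); c=np.array([.5585,-.1515])
def P(r,w,th,z):
    t=np.radians(th);u=np.array([np.cos(t),np.sin(t)]);n=np.array([-u[1],u[0]])
    q=c+r*u+w*n; return [q[0],q[1],z]
def crop(X): return (proj(p,X)-[170,190])*5
print("slot inner/outer corners",crop([P(.060,s*.0105,26.4,.13) for s in(-1,1)]).tolist(),crop([P(.047,s*.0105,26.4,.13) for s in(-1,1)]).tolist())
for th in (20,23,26,29,32):
  for zo in (.146,.141):
    print(th,zo,"top outer",crop([P(.057,s*.008,th,zo-.010) for s in(-1,1)]).round(0).tolist(),"bot outer",crop([P(.057,s*.008,th,zo-.016) for s in(-1,1)]).round(0).tolist())
for zo in (.146,.141):
  for a in (80,83,86,89): print(zo,a,"spoke end top",crop([P(.095,0,a,zo+.022)]),"hub",crop([[*c,zo+.026]]))
E
```

```text
slot inner/outer corners [[261.49087066849603, 393.92632597145393], [316.78491655665965, 388.2642451280199]] [[261.0966683577428, 365.09605210534374], [315.98999010689397, 359.5107340520275]]
20 0.146 top outer [[249.0, 377.0], [291.0, 377.0]] bot outer [[251.0, 385.0], [293.0, 385.0]]
20 0.141 top outer [[251.0, 384.0], [293.0, 384.0]] bot outer [[254.0, 392.0], [295.0, 392.0]]
23 0.146 top outer [[256.0, 378.0], [299.0, 376.0]] bot outer [[259.0, 386.0], [301.0, 384.0]]
23 0.141 top outer [[259.0, 385.0], [301.0, 383.0]] bot outer [[261.0, 393.0], [303.0, 391.0]]
26 0.146 top outer [[264.0, 378.0], [307.0, 374.0]] bot outer [[267.0, 387.0], [309.0, 382.0]]
26 0.141 top outer [[267.0, 385.0], [309.0, 381.0]] bot outer [[269.0, 393.0], [311.0, 389.0]]
29 0.146 top outer [[272.0, 378.0], [314.0, 372.0]] bot outer [[275.0, 387.0], [317.0, 381.0]]
29 0.141 top outer [[274.0, 385.0], [316.0, 379.0]] bot outer [[277.0, 393.0], [319.0, 387.0]]
32 0.146 top outer [[280.0, 378.0], [322.0, 370.0]] bot outer [[283.0, 386.0], [324.0, 378.0]]
32 0.141 top outer [[282.0, 385.0], [324.0, 377.0]] bot outer [[285.0, 393.0], [326.0, 385.0]]
0.146 80 spoke end top [[479.7 308.6]] hub [[269.2 199.8]]
0.146 83 spoke end top [[486.7 298.7]] hub [[269.2 199.8]]
0.146 86 spoke end top [[493.1 288.6]] hub [[269.2 199.8]]
0.146 89 spoke end top [[498.8 278.3]] hub [[269.2 199.8]]
0.141 80 spoke end top [[481.  315.9]] hub [[271.3 207.4]]
0.141 83 spoke end top [[487.9 306.1]] hub [[271.3 207.4]]
0.141 86 spoke end top [[494.3 296. ]] hub [[271.3 207.4]]
0.141 89 spoke end top [[499.9 285.7]] hub [[271.3 207.4]]
```

The crop shows the lug at (280,365), slightly past the slot at (293,385) and still on top of the flange. The compliant wind-up slipped past it. I'll grip a spoke near its end instead, which is stiffer and works in both directions.

```bash
python3 -m inch '[[0,0,0,0,-5],[0,0,0,-0.03,-5],[0,0,0,-0.05,-12],[0,0,0,-0.05,-19],[0,0,0,-0.05,-26]]'
python3 -m inch '[[0,0,0,0,-7],[0,0,0,0,-14],[0,0,0,0,-21],[0,0,0,0,-28],[0,0,0,0,-35]]'
python3 -m inch '[[0.3,0,0,0,-7],[0.3,0,0,0,-14],[0.3,0,0,0,-21],[0.3,0,0,0,-23]]'
cat > top.py <<'E'
from fit import *
p=ctrl.read_camera("top"); b=ctrl.read_camera("scene"); print("top",fit(p,.13));print("scene",fit(b,.13))
s=ctrl.get_state();print(np.round(s["eef_pos"],4),s["opening"])
m=R.from_quat(s["tcp_rot"]).as_matrix(); print("x",m[:,0],"y",m[:,1])
for pp in (p,b):
  X=cloud(pp);g=pp["pixels"].astype(int)
  d=np.hypot(X[...,0]-.5585,X[...,1]+.1515); k=(d<.045)&(X[...,2]>.128)&(X[...,2]<.158)&(g.min(2)>70)
  print("platez",k.sum(),np.median(X[k][:,2]))
  for r in ctrl.tip_of("spoke",pp): q=atz(pp,r["at"],.160)[:2]-[.5585,-.1515]; print(" spoke",r["at"],np.degrees(np.arctan2(q[1],q[0])),np.hypot(*q))
E
python3 top.py
```

```text
time: 7.95
eef_pos: [0.5596, -0.1499, 0.1931]
tcp_rot: [0.732, 0.681, 0.001, 0.003]
contact_force: [0.1, -0.0, -0.3]
opening: 0.999
finger_force: 0.0
time: 8.37
eef_pos: [0.5584, -0.1495, 0.1906]
tcp_rot: [0.493, 0.87, -0.0, 0.001]
contact_force: [0.1, 0.6, -0.4]
opening: 1.002
finger_force: 0.0
time: 8.7
eef_pos: [0.5583, -0.1495, 0.1906]
tcp_rot: [0.311, 0.951, -0.0, 0.0]
contact_force: [0.2, 0.3, -0.3]
opening: 0.702
finger_force: 0.0
top (array([ 0.5599149 , -0.12363889]), np.float64(83.60200950113767), np.float64(0.003074007543943873), np.float64(0.16207939413208344), 186)
scene (array([ 0.56122119, -0.14821073]), np.float64(84.83627374808692), np.float64(0.0024576719499779173), np.float64(0.1607676901461801), 859)
[ 0.5584 -0.1494  0.1905] 0.7003926619231716
x [-0.80399505  0.59463519 -0.00097266] y [ 5.94635798e-01  8.03995020e-01 -5.25195225e-04]
platez 29 0.14674970037772062
 spoke [364.7, 184.7] 85.96066859713525 0.10179986591974947
platez 634 0.14609886782734466
 spoke [269.3, 251.3] 84.67918382235368 0.09679276891805338
```

The plate top has fallen to about 0.146, the dropped position, so the lid settled into the slots when I let go. Now I shut the fingers and press on the hub.

```bash
python3 -m inch '[[1,-0.001,-0.002,0,0],[1,-0.001,-0.002,0,0],[1,-0.001,-0.002,0,0],[1,-0.001,-0.002,0,0],[1,-0.001,-0.002,0,0]]'
python3 -m inch '[[1,0,0,0.008,0],[1,0,0,0.014,0],[1,0,0,0.018,0],[1,0,0,0.022,0],[1,0,0,0.024,0]]'
python3 -m inch '[[1,0,0,0.001,0],[1,0,0,0.002,0],[1,0,0,0.003,0],[1,0,0,0.004,0],[1,0,0,0.005,0]]'
```

```text
time: 9.32
eef_pos: [0.5579, -0.1513, 0.1898]
tcp_rot: [0.313, 0.95, -0.0, -0.0]
contact_force: [-0.1, 0.4, 0.6]
opening: 0.007
finger_force: 0.0
time: 9.73
eef_pos: [0.5577, -0.1511, 0.1656]
tcp_rot: [0.313, 0.95, 0.0, -0.001]
contact_force: [-4.0, 1.3, 6.9]
opening: -0.005
finger_force: 3.5
time: 10.15
eef_pos: [0.5578, -0.1512, 0.1621]
tcp_rot: [0.312, 0.95, -0.0, -0.0]
contact_force: [-3.6, 0.8, 5.3]
opening: -0.002
finger_force: 3.1
```

```bash
python3 -m inch '[[1,0,0,0.001,0],[1,0,0,0.002,0],[1,0,0,0.003,0],[1,0,0,0.004,0],[1,0,0,0.005,0]]'
python3 -m inch '[[1,0,0,0.001,0],[1,0,0,0.002,0],[1,0,0,0.003,0],[1,0,0,0.004,0],[1,0,0,0.004,0]]'; python3 top.py
```

```text
time: 10.57
eef_pos: [0.5577, -0.1512, 0.1571]
tcp_rot: [0.312, 0.95, -0.0, -0.001]
contact_force: [-3.6, 0.9, 6.2]
opening: 0.001
finger_force: 3.1
time: 10.98
eef_pos: [0.5578, -0.1512, 0.156]
tcp_rot: [0.312, 0.95, -0.0, -0.001]
contact_force: [-9.7, 3.7, 16.8]
opening: -0.0
finger_force: 8.5
top (array([ 0.55255222, -0.20410463]), np.float64(84.39275761930452), np.float64(0.0033399050679447035), np.float64(0.15139842794680392), 187)
scene (array([ 0.5616233, -0.1479253]), np.float64(84.68103560919725), np.float64(0.0024919601046015393), np.float64(0.15032329753739315), 875)
[ 0.5578 -0.1511  0.156 ] 0.0004591408105983169
x [-0.80496055  0.59332616  0.00160975] y [ 0.59332551  0.80496212 -0.0009025 ]
platez 31 0.13692420341657063
 spoke [366.6, 186.3] 87.42081014559773 0.09824888594856465
platez 634 0.1355819585521562
 spoke [269.7, 254.7] 81.0685135548854 0.10125524193921383
 spoke [255.6, 245.9] 84.57670155714308 0.06752184121057296
```

Fully home: the plate top reads about 0.136 and the hub 0.156. Now I grip the spoke at -35°.

```bash
python3 -m inch '[[1,0,0,-0.01,0],[0.5,0,0,-0.038,-1],[0.5,-0.04,0.001,-0.042,-1],[0.5,-0.0825,0.0015,-0.042,-1],[0.5,-0.0825,0.0015,-0.042,-1]]'
python3 -m inch '[[0.5,0,0,0,0],[0.5,0,0,0.03,0],[0.5,0,0,0.055,0],[0.5,0,0,0.068,0],[0.5,0,0,0.068,0]]'
python3 -m inch '[[1,0,0,0,0],[1,0,0,0,0],[1,0,0,0,0],[1,0,0,0,0],[1,0,0,0,0]]' 40; python3 top.py
```

```text
time: 11.6
eef_pos: [0.6291, -0.2029, 0.1928]
tcp_rot: [0.305, 0.952, -0.001, 0.002]
contact_force: [-0.6, -0.5, 0.1]
opening: 0.497
finger_force: 0.0
time: 12.02
eef_pos: [0.622, -0.1972, 0.1212]
tcp_rot: [0.304, 0.953, 0.001, -0.004]
contact_force: [-0.4, -0.3, -0.1]
opening: 0.502
finger_force: 0.0
time: 12.43
eef_pos: [0.6263, -0.1993, 0.1283]
tcp_rot: [0.304, 0.953, -0.0, 0.002]
contact_force: [-0.1, 1.4, 5.4]
opening: 0.131
finger_force: 42.4
top (array([ 0.55846958, -0.13698611]), np.float64(83.10946245516926), np.float64(0.0022286896064542894), np.float64(0.15257466654711332), 394)
scene (array([ 0.56239708, -0.14822705]), np.float64(85.76766297418564), np.float64(0.004181382716917337), np.float64(0.1514065366400923), 1063)
[ 0.6263 -0.1993  0.1283] 0.12884464818618202
x [-0.81465269  0.57994076 -0.00311631] y [0.57994052 0.81465811 0.00107096]
platez 508 0.13606711816615658
 spoke [367.5, 185.9] 86.93734449036754 0.09672074259860024
platez 731 0.13553741656743745
 spoke [270.9, 254.1] 82.29945309733456 0.10255063886970676
```

```bash
python3 -m inch '[[1,0,-0.0043,0,3],[1,0.0004,-0.0086,0,6],[1,0.001,-0.0128,0,9],[1,0.0018,-0.017,0,12],[1,0.0028,-0.0212,0,15]]' 60
python3 -m inch '[[1,0,-0.0043,0,3],[1,0.0004,-0.0086,0,6],[1,0.001,-0.0128,0,9],[1,0.0018,-0.017,0,12],[1,0.0028,-0.0212,0,15]]'
python3 top.py
```

```text
time: 13.05
eef_pos: [0.6125, -0.2151, 0.1284]
tcp_rot: [0.427, 0.904, 0.0, 0.003]
contact_force: [2.6, 2.8, 4.8]
opening: 0.124
finger_force: 62.7
time: 13.47
eef_pos: [0.5944, -0.2263, 0.1283]
tcp_rot: [0.541, 0.841, 0.001, 0.003]
contact_force: [2.2, 2.1, 4.7]
opening: 0.124
finger_force: 62.6
top (array([ 0.55978334, -0.14968888]), np.float64(55.10833420392108), np.float64(0.0024443734678314985), np.float64(0.15321861218961708), 932)
scene (array([ 0.56301305, -0.14887078]), np.float64(55.27298701162301), np.float64(0.005344512798802584), np.float64(0.15141588463525046), 1198)
[ 0.5939 -0.2266  0.1284] 0.12839628679016782
x [-0.41440315  0.91008749 -0.0032849 ] y [0.91008204 0.41441332 0.00350543]
platez 1097 0.1360275333206601
 spoke [376.4, 159.7] 57.52290515938473 0.09699609904787053
platez 726 0.13546400077326337
 spoke [252.8, 271.5] 54.917707210913086 0.10393053497459535
```

Turning well: 30° done, the lid stays down and forces are low. Now the rest, slightly past nominal to seat it at the stop.

```bash
python3 -m inch '[[1,0,-0.0043,0,3],[1,0.0004,-0.0086,0,6],[1,0.001,-0.0128,0,9],[1,0.0018,-0.017,0,12],[1,0.0028,-0.0212,0,15]]'
python3 -m inch '[[1,0,-0.0015,0,1],[1,0,-0.003,0,2],[1,0.0002,-0.0043,0,3],[1,0.0002,-0.0043,0,3]]'
python3 top.py
```

```text
time: 14.08
eef_pos: [0.5759, -0.2321, 0.1284]
tcp_rot: [0.646, 0.763, 0.003, 0.005]
contact_force: [17.8, 6.1, -1.0]
opening: 0.128
finger_force: 66.5
time: 14.42
eef_pos: [0.5747, -0.2318, 0.1286]
tcp_rot: [0.663, 0.749, 0.005, 0.008]
contact_force: [18.7, 6.1, -1.8]
opening: 0.126
finger_force: 79.9
top (array([ 0.5581115 , -0.14958939]), np.float64(41.100099264397045), np.float64(0.0022946714700033026), np.float64(0.15321495106297095), 968)
scene (array([ 0.5611727 , -0.14842176]), np.float64(42.30491592936773), np.float64(0.006895638428989647), np.float64(0.15204698871396838), 1314)
[ 0.5746 -0.2317  0.1286] 0.12685050179650495
x [-0.12246525  0.9924599  -0.00506117] y [0.99231041 0.12253587 0.01746465]
platez 1170 0.13620268610274688
 spoke [386.4, 154.0] 45.75126934767274 0.08985132941523132
platez 717 0.13581006376568305
 spoke [241.3, 279.9] 41.19978179435797 0.11018905767083657
```

At the stop: spoke at 41°, so the lug is at 101°, matching the home angle (slot 26.4 + 75). Release and lift.

```bash
python3 -m inch '[[1,0,0.004,0,-2],[0.5,0,0.004,0,-2],[0.5,0,0.004,0,-2],[0.5,0,0.004,0,-2],[0.5,0,0.004,0,-2]]'
python3 -m inch '[[0.5,0,0,-0.02,0],[0.5,0,0,-0.06,0],[0.5,0,0,-0.1,0],[1,0,0,-0.1,7],[1,0,0,-0.1,14]]'
python3 top.py; python3 look.py | tail -1; python3 - <<'E'
from h import *
p=ctrl.read_camera("top")
print([(r["at"],r["score"],atz(p,r["at"],.155)) for r in ctrl.tip_of("jog_ball",p)[:3]])
save(p,"t4.png",(190,110,490,260),2.6)
E
```

```text
time: 15.03
eef_pos: [0.5708, -0.2326, 0.1251]
tcp_rot: [0.653, 0.757, -0.0, -0.001]
contact_force: [0.6, -0.2, -1.3]
opening: 0.499
finger_force: 0.0
time: 15.45
eef_pos: [0.5729, -0.2339, 0.2301]
tcp_rot: [0.742, 0.67, 0.001, 0.004]
contact_force: [-1.0, -0.8, -1.1]
opening: 0.228
finger_force: 0.0
top (array([ 0.5578248 , -0.14923514]), np.float64(41.19209585080552), np.float64(0.002200991336944583), np.float64(0.15283756586374286), 1020)
scene (array([ 0.56074395, -0.1479365 ]), np.float64(41.20134169689913), np.float64(0.0026109604403470707), np.float64(0.1509201494275597), 1112)
[ 0.5713 -0.2328  0.2262] 0.050856864544601935
x [ 9.57944661e-02  9.95401074e-01 -3.49923983e-04] y [ 9.95401084e-01 -9.57943418e-02  3.56237426e-04]
platez 1256 0.136036396678485
 spoke [383.1, 150.3] 45.466271670012475 0.09862084320288245
platez 749 0.1354630796864309
 spoke [242.8, 277.0] 43.52443204619961 0.10545311354898895
platez 848 [  0   0   6 124 391 278  29   1   0   0   0   3   6   4   2   4] 0.1355854534706673
[([196.2, 321.6], 0.82, array([0.31575508, 0.24246342, 0.155     ])), ([240.6, 197.4], 0.65, array([0.53873778, 0.16963872, 0.155     ])), ([389.5, 194.3], 0.35, array([ 0.55039387, -0.09443111,  0.155     ]))]
```

View pics/t4.png

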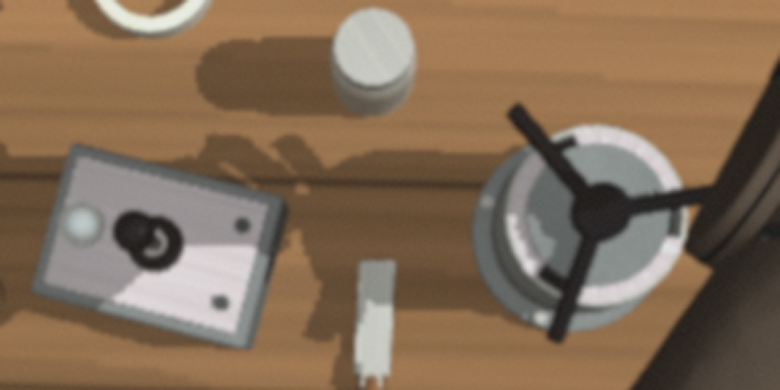

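The picture shows the lid down with no lugs on the flange, the three slots empty at (565,145), (550,275) and (675,220), and the jar and grey box untouched. It is locked, so on to the lever.

```bash
python3 -m inch '[[1,0.174,-0.039,0,0],[1,0.174,-0.039,0,0],[1,0.174,-0.039,0,0],[1,0.174,-0.039,0,0],[1,0.174,-0.039,0,0]]'
python3 -m inch '[[1,0.174,-0.039,0,0],[1,0.174,-0.039,0,0],[1,0.174,-0.039,0,0],[1,0.174,-0.039,0,4],[1,0.174,-0.039,0,8]]'
python3 -m inch '[[1,0,0,0.03,0],[1,0,0,0.06,0],[1,0,0,0.09,0],[1,0,0,0.09,0]]'
python3 -c "
from h import *
s=ctrl.get_state();m=R.from_quat(s['tcp_rot']).as_matrix();p=s['eef_pos'];d=np.array([.538,.169])-p[:2]
print(p,m[:,0],'ball in tool x,y',m[:2,0]@d,m[:2,1]@d)"
```

```text
time: 16.37
eef_pos: [0.5482, -0.0508, 0.2256]
tcp_rot: [0.738, 0.674, 0.0, -0.001]
contact_force: [-0.9, 1.1, 0.1]
opening: 0.002
finger_force: 0.0
time: 16.78
eef_pos: [0.5259, 0.1258, 0.2259]
tcp_rot: [0.785, 0.62, 0.001, -0.001]
contact_force: [-0.5, -0.3, -0.4]
opening: -0.002
finger_force: 0.0
time: 17.12
eef_pos: [0.5225, 0.1212, 0.1292]
tcp_rot: [0.785, 0.62, -0.005, -0.004]
contact_force: [-1.4, -0.0, -0.8]
opening: 0.002
finger_force: 0.0
[0.52248308 0.12124816 0.12915707] [ 0.23139955  0.97285212 -0.0036052 ] ball in tool x,y 0.05004608610126075 0.00404346443277291
```

```bash
python3 -m inch '[[1,0.015,0.003,0,0],[1,0.03,0.003,0,0],[1,0.042,0.003,0,0],[1,0.052,0.003,0,0],[1,0.06,0.003,0,0]]'
python3 -m inch '[[1,0.004,0,0,0],[1,0.008,0,0,0],[1,0.01,0,0,0],[1,0.01,0,0,0]]'
python3 - <<'E'
from h import *
b=ctrl.read_camera("scene");save(b,"t5.png",(320,230,460,350),5)
print([(r["at"],r["score"],atz(b,r["at"],.146)) for r in ctrl.tip_of("jog_ball",b)[:3]])
E
```

```text
time: 17.53
eef_pos: [0.5441, 0.179, 0.1361]
tcp_rot: [0.785, 0.62, -0.001, 0.001]
contact_force: [0.8, -4.6, -2.2]
opening: 0.001
finger_force: 2.3
time: 17.87
eef_pos: [0.5448, 0.1827, 0.1356]
tcp_rot: [0.784, 0.621, -0.007, 0.004]
contact_force: [-5.7, -20.5, 2.7]
opening: 0.001
finger_force: 10.6
[([407.0, 288.5], 0.82, array([0.55042778, 0.20800893, 0.146     ])), ([270.9, 145.0], 0.67, array([ 0.2991695 , -0.16578137,  0.146     ]))]
```

View pics/t5.png

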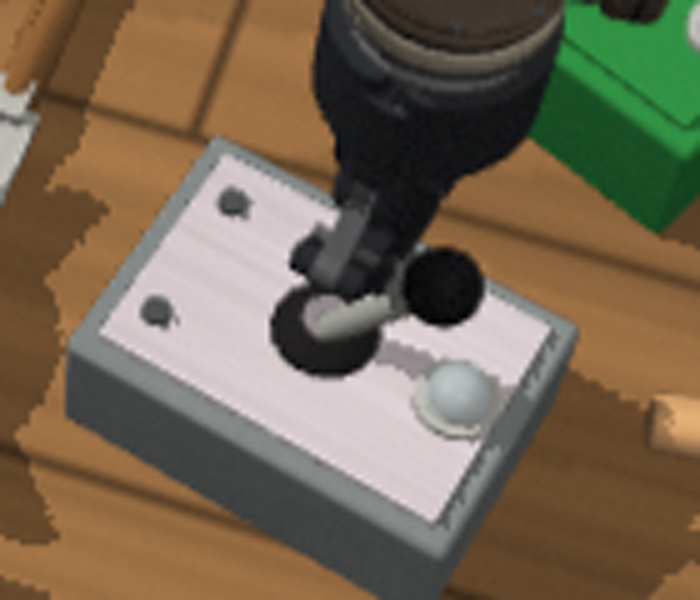

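The crop shows the grey box's lever fully over towards the lamp, ball at (443,287) and lamp at (458,395). I'll ease the push a little, hold, then retreat with it.

```bash
python3 -m inch '[[1,-0.005,0,0,0],[1,-0.005,0,0,0],[1,-0.005,0,0,0],[1,-0.005,0,0,0],[1,-0.005,0,0,0]]'
python3 -m inch '[[1,0,0,0,0],[1,0,0,0,0],[1,0,0,0,0],[1,0,0,0,0],[1,0,0,0,0]]'
python3 -m inch '[[1,-0.012,0,0,0],[1,-0.024,0,0,0],[1,-0.036,0,0,0],[1,-0.05,0,0,0],[1,-0.07,0,0,0]]'
python3 -m inch '[[1,0,0,-0.03,0],[1,0,0,-0.07,0],[1,-0.02,0,-0.1,0],[1,-0.04,0,-0.1,0],[1,-0.04,0,-0.1,0]]'
python3 top.py; python3 - <<'E'
from h import *
for n in("scene","top"):
  b=ctrl.read_camera(n)
  print([(r["at"],round(r["score"],2),atz(b,r["at"],.155)) for r in ctrl.tip_of("jog_ball",b)[:3]],[atz(b,r["at"],0) for r in ctrl.tip_of("jar",b)[:1]])
E
```

```text
time: 18.38
eef_pos: [0.5447, 0.1823, 0.1356]
tcp_rot: [0.785, 0.62, -0.002, 0.001]
contact_force: [-0.8, -7.8, -1.6]
opening: 0.001
finger_force: 3.5
time: 18.8
eef_pos: [0.5447, 0.1823, 0.1356]
tcp_rot: [0.785, 0.62, -0.002, 0.001]
contact_force: [-1.6, -7.7, -2.0]
opening: -0.004
finger_force: 3.6
time: 19.22
eef_pos: [0.5287, 0.1154, 0.1362]
tcp_rot: [0.785, 0.62, 0.001, -0.0]
contact_force: [1.0, 0.5, 0.3]
opening: -0.001
finger_force: 0.0
time: 19.63
eef_pos: [0.5204, 0.0743, 0.2392]
tcp_rot: [0.786, 0.619, 0.002, 0.002]
contact_force: [-0.6, -0.1, 0.1]
opening: 0.002
finger_force: 0.0
top (array([ 0.55775601, -0.14917611]), np.float64(41.107914011889505), np.float64(0.0022428272005626908), np.float64(0.15263938731282495), 1072)
scene (array([ 0.56023262, -0.14836195]), np.float64(41.1901350768882), np.float64(0.0026843151555365633), np.float64(0.15098807545469184), 1128)
[0.5191 0.0763 0.2358] 5.023736946473503e-05
x [0.23430934 0.97216138 0.00117752] y [ 9.72161959e-01 -2.34309770e-01  2.39094980e-04]
platez 1244 0.1360847974998311
 spoke [384.7, 152.0] 45.52657078466532 0.09448703438637199
platez 746 0.13560930464693144
 spoke [241.8, 278.6] 42.06134106597563 0.10792798890942701
[([389.1, 275.1], 0.81, array([0.53942581, 0.17022694, 0.155     ])), ([269.3, 145.6], 0.66, array([ 0.31001487, -0.16418422,  0.155     ])), ([450.1, 195.6], 0.55, array([0.31714725, 0.23735897, 0.155     ]))] [array([0.68784405, 0.0150921 , 0.        ])]
[([194.7, 323.1], 0.55, array([0.31298575, 0.24510417, 0.155     ])), ([427.1, 330.1], 0.48, array([ 0.31331606, -0.16568953,  0.155     ]))] [array([0.68342058, 0.01549696, 0.        ])]
```

The lever is upright again, the lid is locked, the jar hasn't moved and the robot is clear.

```bash
python3 -c "
from plant import ctrl
print(ctrl.sign_off())"
```

```text
the job is handed in; nothing more can be done
None
```

I handed the job in: the lid is pressed home and twisted to the stop, the lever was held over to the lamp for about a second and sprang back, and the jar is where it was; `sign_off()` returned no verdict.

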